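# Hold the hatch cover at 45 degrees for tacking its stay

## Robot

A 7-joint arm with a two-finger parallel gripper is mounted at the origin on the work surface. World frame = base frame: x ahead of the robot, y to its left, z up, the work surface at z = 0. Lengths are in mm, angles in degrees, forces in N, time in s.
With the tool pointing down it reaches from about 350 to 900 mm from the base axis. Payload 8.1 kg.
Tool frame: the origin (TCP) lies midway between the tips of the shut fingers; the grasp point (between the pads) lies 19 mm behind it; x points along the fingers, z is the direction in which the jaws open and shut, and the axes are right-handed (so a half turn about x gives the same grasp; the last joint's range is limited). The gripper opens to 85 mm and grips with 20 to 120 N. Pads are 22 mm wide; open, the fingers measure 114 mm over their backs; the gripper's body (76 mm by 85 mm) begins 54 mm behind the grasp point. The pads swing forward as they close: fully open they stand 13 mm farther back than shut.
Start: joints at [-74.061, 24.895, 1.432, 90.138, -0.665, 64.973, -4.303], TCP at [232.317, 580.233, 231.323] pointing down, gripper open.
Joint ranges: [-149.89, 149.89], [-25.12, 119.58], [-72.63, 75.52], [4.76, 147.25], [-75.54, 255.54], [6.69, 114.76], [-157.13, 157.13]. Speed limits (degrees/s): [127.2, 127.2, 172.46, 172.46, 180, 180, 180].

## Interface

Orientations are given as a 3x3 rotation matrix whose columns are the frame's x, y, z axes.
In Python, from workcell import sense, read_camera, camera_info, close_job, find_in, outline_of, tip_of gives the robot as it stands.
- The arm moves only by the tool carry_out, never from a script. Its argument "plan" is a list of rows, each an object of numbers: "fingers": the closure in counts, from 0 (fully open) to 255 (shut); "tx", "ty", "tz": the shift along the tool's x, y, z in mm; "rx", "ry", "rz": the turn, a rotation vector about the tool's x, y, z in degrees. A call has 1 to 12 rows; each row shifts and turns the pose as measured when the row begins, along the tool's axes as they then stand; what a row does not reach is not made up. A row lasts 1/12 s, in which the tool goes at most 41.7 mm and 7.16 degrees, less where a joint would pass 70% of its speed; a pose out of reach is approached as far as the arm can. A call is refused whole if a number of a shift passes 41.7 or a number of a turn 7.16, either way. A call with a gripper value outside its range is refused whole. The fingers move at their own pace and stop on an object; the grip force is fixed at half the most. Time passes only in rows, so rows that do not move let the fingers close. It gives the time, the measured TCP pose, the force and the opening at its end, in the units of the state.
- sense(): the state, without advancing time (a new reading comes with each control period).
- read_camera(name): name is "side" or "top" or "wrist"; returns (picture, depth): 384x512x3 uint8, red, green, blue; 384x512 float32, mm along the optical axis (not along the pixel's ray), 0 where there is no reading.
- camera_info(name): a dict with "mtx" (3x3 intrinsics, pixels), "cam_to_world" (4x4, takes a point from camera to world coordinates). Camera axes: x right, y down, z forward; pixel columns grow to the right and rows downward; lengths in mm; the calibration is good to about 2 mm. The wrist camera is an equidistant fisheye: a pixel r from the principal point sees the ray r / f radians off the axis. A picture is of the moment at which its call begins: read the wrist's pose just before it. camera_info takes no time and is no camera call; for the wrist camera it gives the pose at the moment of the call.
- close_job(): hands the job in, once; it reports no verdict.
Trained networks look in the newest picture that a camera, given by its name, has taken for a name from the list of things; names that differ only in an ending like _2 or _b are one class to them, and where a whole thing is asked for, a point or a joint stands for the part that bears it (a point fixed in the world has none). Each returns a list of dicts, best first, with "conf" (0 to 1); they miss things now and then, are a little off and sometimes report something else, mostly with a low value. They report only what shows in the picture. A call takes as long as a camera call.
- find_in(camera, query): "at" ([x, y, z] in mm, in world coordinates, good to about 4 mm: the middle of the surface that is visible of it).
- outline_of(camera, query): "region" (384x512 bool, what is visible of it).
- tip_of(camera, query): "at" ([x, y, z] in mm, in world coordinates, good to about 4 mm: a listed point, or the origin of a listed thing).
The state is a dict: "clock": time; "joint_positions": joint angles; "joint_velocities": joint speeds; "effort": joint torques, N m; "tcp_pos": TCP position; "tool_rot": TCP orientation; "force": force on the tool from outside, world axes, zero at the start; "moment": the same for the moment, N m; "gripper_width": opening from 0.0 (shut) to 1.0 (fully open).
Only numpy, scipy, OpenCV 4.12 (cv2) and the standard library are available. Lean on these libraries where they do the work, as an engineer would, in place of code of your own. Each camera call takes 0.05 s, during which the arm holds its last target.

## Task

We are about to tack the stay onto this steel inspection hatch. Draw the slide bolt on the cover all the way back out of its keeper, then raise the cover to 45 degrees from closed and finish holding it there, steady in the gripper and on nothing else: it drops shut if you let go, and it must not drop or slam on the way. Leave the other things on the bench where they lie.

Things in the scene. Friction and masses are not known exactly. Their poses are not given: they have to be found in the camera images.
- hatch: Hatch frame, a rusty angle-iron rectangle clamped to the bench, 290 (x) by 360 (y) by 80 mm high, turned up to 16 degrees either way. Origin on the bench surface, midway between its sides, 135 mm behind its front face, which faces the robot; x points from the front to the hinges at the back, y left, z up. 'Frame' below means these axes.
- cover (a joint): Angle of the grey cover, rad: 0 shut, flat on the frame; grows as its front edge rises; 45 degrees = 0.785; stop at 1.8. Free hinge: it falls shut unless held. Folded sheet, 0.6 to 0.95 kg, 250 mm front to back, 310 wide, 12 thick, top 92 mm above the bench when shut. It cannot rise while the bolt is in its keeper.
- cover_hinge (a point): Middle of the cover's hinge line, at frame x = 121, y = 0, z = 86 mm; the line runs along the frame's y. This point's axes turn with the cover; shut, they are those of the frame.
- cover_handle (a point): Middle of the handle's cross bar. The handle is a D of bright 10 mm round rod, 52 mm straight out from the cover's front edge in the cover's plane; the bar runs along frame y, 120 mm between its legs, 308 mm from the hinge line. Shut: frame x = -187, y = 0, z = 86 mm, 47 mm clear to the cover's edge. The rod can turn between the fingers. Axes turn with the cover.
- bolt (a joint): Travel of the slide bolt, m: 0 fully shot, 0.045 drawn back to its stop, growing towards frame +y (left); starts at 0 to 0.008. A 12 mm bar along y in two guides on top of the cover, near its front right corner, its tip in a dark staple (keeper) on the frame's right flange, which it leaves at 0.024. Drags with 2.5 N, stays where put.
- bolt_grip (a point): On the axis of the bolt's brass-coloured upright finger bar, 12 mm round, that rises to 60 mm above the cover's top; this point is 46 mm above it (138 mm above the bench), at frame x = -95 mm, y = -110 mm plus the bolt's travel. The guides left and right of it on the bolt rise 20 mm above the cover.
- square: Bystander: red magnetic welding square, an arrow-shaped plate 100 by 110 mm, 22 mm thick, lying flat beside the hatch. Origin at the middle of its underside.
- stay: Bystander: the stay, a slotted steel flat bar 210 by 25 by 6 mm lying on the bench on the hatch's left. Origin at the middle of its underside.
- offcut: Bystander: rusty angle-iron offcut 90 mm long, legs 50 mm, one leg flat on the bench, beside the hatch. Origin at the middle of its underside.
- tin: Bystander: plain pale metal tin, 72 mm across and 85 mm high, standing beside the hatch. Origin at the middle of its underside.

How it is judged:
By the outcome, as a careful person would: the job done as asked, in the order asked, and still so for the second after the job is handed in, while the arm keeps its last pose, push and grip.
It also fails if it takes over 48 s, if anything falls off the work surface, if the arm or the gripper's body presses on something with over 40 N, if the wrist force passes 120 N, or if a joint passes its speed limit or range.

## Working session

There is one attempt and no reset: what is moved stays moved. The work goes in short steps, Python scripts to look and compute and a tool call to move; the robot and the scene stay as the last step left them, time stands still between calls to the robot, and variables do not carry over. Pictures are saved under pics/ and viewed, and the job is handed in when it is done.

Besides the shell and the picture viewer there is one more tool, called after "Emit:" as a command line: name --argument value ..., lists and objects as JSON in quotes. carry_out: Moves the arm, as the interface text tells. Its arguments: {"type":"object","properties":{"plan":{"type":"array"}},"required":["plan"]}

```bash
ls; mkdir -p pics; python3 - <<'E'
from workcell import *
import cv2,numpy as np
s=sense();print(s)
for c in ("side","top"):
    p,d=read_camera(c); cv2.imwrite(f"pics/{c}0.png",p[:,:,::-1]); i=camera_info(c);print(c,np.round(i["mtx"],1).tolist(),np.round(i["cam_to_world"],3).tolist())
    for q in ("hatch","cover_hinge","cover_handle","bolt_grip"):
        r=tip_of(c,q);print(c,q,[(np.round(a["at"],1).tolist(),round(a["conf"],2)) for a in r[:2]])
E
```

```text
pics
{'clock': 0.0, 'joint_positions': array([-74.06067509,  24.93320757,   1.43043014,  90.18943161,
        -0.6634402 ,  64.97341883,  -4.30223796]), 'joint_velocities': array([-0.00565386, -0.02211481, -0.05945842,  0.00897395, -0.10602406,
       -0.00170256, -0.12451059]), 'effort': array([-6.77912449e-04, -6.70473576e+01,  1.02480244e+00, -3.16220284e+01,
        1.54858298e-02,  1.23634050e-02, -2.43551159e-05]), 'tcp_pos': array([232.15287651, 579.73860358, 230.55883761]), 'tool_rot': array([[-4.23611434e-04, -9.28354109e-01,  3.71696744e-01],
       [-1.47220622e-03,  3.71696953e-01,  9.28352954e-01],
       [-9.99998827e-01, -1.53953331e-04, -1.52418377e-03]]), 'force': array([0.08067471, 0.22153853, 0.23261581]), 'moment': array([ 0.05413926,  0.03805027, -0.04521919]), 'gripper_width': 1.0031102901933424}
side [[443.8, 0.0, 253.8], [0.0, 443.8, 194.5], [0.0, 0.0, 1.0]] [[-0.997, -0.057, 0.047, 528.275], [-0.072, 0.579, -0.812, 962.496], [0.019, -0.813, -0.582, 766.624], [0.0, 0.0, 0.0, 1.0]]
side hatch [([635.1, -61.3, 0.7], 0.66)]
side cover_hinge [([757.3, -51.6, 85.7], 0.92)]
side cover_handle [([449.0, -71.5, 90.2], 0.56)]
side bolt_grip [([541.4, -170.0, 136.3], 0.65)]
top [[419.7, 0.0, 257.6], [0.0, 419.7, 189.5], [0.0, 0.0, 1.0]] [[0.026, -0.978, 0.209, 380.593], [-1.0, -0.024, 0.009, 26.12], [-0.004, -0.209, -0.978, 1106.143], [0.0, 0.0, 0.0, 1.0]]
top hatch [([634.6, -60.7, 1.1], 0.87)]
top cover_hinge [([758.8, -55.4, 86.3], 0.86)]
top cover_handle [([446.7, -69.8, 85.9], 0.6)]
top bolt_grip [([581.3, -345.3, 1.8], 0.59), ([547.7, -166.9, 139.0], 0.58)]
```

View pics/side0.png

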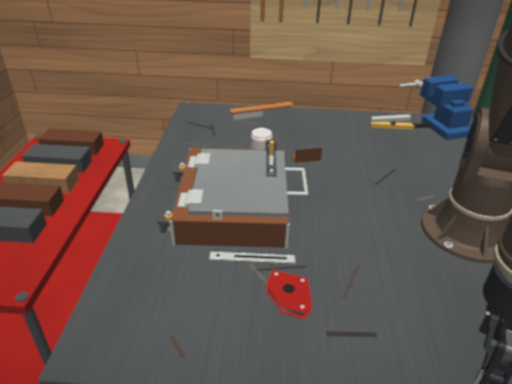

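View pics/top0.png

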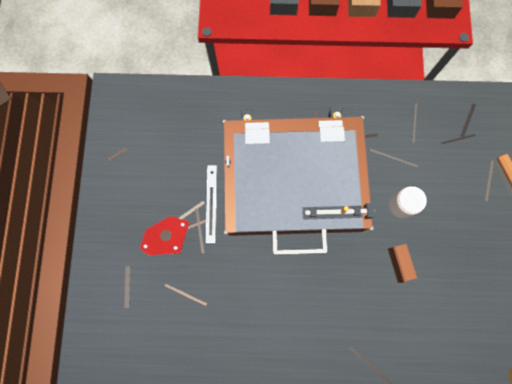

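Side view: the hatch is at about (235,195), with the handle at (297,181) and the brass bar at (270,150). Top view: the handle bar runs from (275,253) to (327,251) and the brass bar is at (346,209). The tin is at (411,200), the offcut at (404,262), and the square and stay lie on the left. Next I'll fit the frame pose.

```bash
cat > h.py <<'E'
import numpy as np,cv2
from workcell import *
def proj(c,P):
    i=camera_info(c);T=np.linalg.inv(i["cam_to_world"]);p=(T[:3,:3]@np.asarray(P,float).T).T+T[:3,3]
    q=(i["mtx"]@p.T).T;return q[:,:2]/q[:,2:]
def cloud(c,d):
    i=camera_info(c);v,u=np.mgrid[0:d.shape[0],0:d.shape[1]];K=i["mtx"]
    p=np.stack([(u-K[0,2])/K[0,0]*d,(v-K[1,2])/K[1,1]*d,d],-1);T=np.array(i["cam_to_world"])
    return p@T[:3,:3].T+T[:3,3]
E
python3 - <<'E'
from h import *
for c in("top","side"):
    p,d=read_camera(c);C=cloud(c,d)
    for q in("cover","hatch","cover_handle","bolt"):
        for r in outline_of(c,q)[:1]:
            m=r["region"]; P=C[m&(d>0)]
            rect=cv2.minAreaRect(P[:,:2].astype(np.float32))
            print(c,q,round(r["conf"],2),m.sum(),np.round(np.percentile(P,[1,50,99],axis=0),0).tolist(),rect)
    # bench-height check, tall points near bolt
    m=(C[...,2]>118)&(C[...,2]<160)&(abs(C[...,0]-545)<50)&(abs(C[...,1]+168)<50);print(c,"bar",m.sum(),C[m].mean(0),C[m].min(0),C[m].max(0))
    m=(C[...,2]>84)&(C[...,2]<100)&(abs(C[...,0]-650)<200)&(abs(C[...,1]+60)<170)&(d>0)
    print(c,"covz",np.median(C[m],0),cv2.minAreaRect(C[m][:,:2].astype(np.float32)))
    m=(C[...,2]>60)&(C[...,2]<100)&(C[...,0]<465)&(C[...,0]>400)&(abs(C[...,1]+70)<45);P=C[m]
    print(c,"handle",m.sum(),P.mean(0),np.polyfit(P[:,1],P[:,0],1))
E
```

```text
top cover 0.97 12847 [[450.0, -213.0, 87.0], [617.0, -61.0, 92.0], [752.0, 92.0, 111.0]] ((602.8800048828125, -64.73097229003906), (317.5215148925781, 320.55963134765625), 2.9291627407073975)
top hatch 0.94 17339 [[451.0, -237.0, 1.0], [631.0, -60.0, 92.0], [821.0, 119.0, 113.0]] ((648.6138305664062, -71.6004638671875), (407.8116760253906, 400.9228515625), 1.565359115600586)
top cover_handle 0.64 13131 [[449.0, -214.0, 65.0], [616.0, -61.0, 92.0], [755.0, 92.0, 111.0]] ((603.94873046875, -63.69230651855469), (320.8632507324219, 325.03729248046875), 4.52408504486084)
top bolt 0.82 245 [[538.0, -226.0, 98.0], [545.0, -156.0, 108.0], [553.0, -81.0, 151.0]] ((546.6245727539062, -153.62396240234375), (14.140676498413086, 148.72352600097656), 3.1975181102752686)
top bar 39 [ 545.27869736 -167.48340924  141.65045962] [ 540.78281811 -174.9282531   118.97977005] [ 551.52693635 -163.25182014  153.78196957]
top covz [624.70575848 -55.78487796  92.39833455] ((623.28076171875, -59.73345947265625), (346.5689392089844, 338.091552734375), 0.11100790649652481)
top handle 155 [449.04784955 -70.7839272
[... 511 characters left out ...]
0, 100.0, 110.0]] ((600.560302734375, -68.50057983398438), (334.1212463378906, 344.5047302246094), 5.675973415374756)
side bolt 0.68 107 [[540.0, -207.0, 101.0], [547.0, -162.0, 110.0], [553.0, -77.0, 150.0]] ((548.2976684570312, -245.87249755859375), (12.554143905639648, 340.1044006347656), 0.8484125733375549)
side bar 44 [ 547.87445346 -164.65780386  135.50401863] [ 541.75707676 -169.97212613  118.98498997] [ 553.38910367 -159.19547359  151.54930612]
side covz [626.40791745 -29.07258405  90.77559119] ((613.9473266601562, -63.45579528808594), (329.32220458984375, 325.6723937988281), 2.3675930500030518)
side handle 64 [450.84855642 -69.20011584  88.43049817] [-5.72403146e-02  4.46887520e+02]
```

```bash
cat >> h.py <<'E'
from scipy.spatial.transform import Rotation as R
import json
YAW=np.radians(3.2);O=np.array([635,-60.5,0.]);F=np.array([[np.cos(YAW),-np.sin(YAW),0],[np.sin(YAW),np.cos(YAW),0],[0,0,1]])
def f2w(p): return O+F@np.asarray(p,float)
# tool down, jaws along frame x
TD=np.column_stack([[0,0,-1],np.cross(F[:,0],[0,0,-1]),F[:,0]])
def err(target,Rt=TD):
    s=sense();M=np.array(s["tool_rot"]);dp=M.T@(np.asarray(target)-s["tcp_pos"]);rv=np.degrees(R.from_matrix(M.T@Rt).as_rotvec())
    return s,dp,rv
def plan(target,Rt=TD,n=12,nmax=12,fingers=None):
    s=sense();M=np.array(s["tool_rot"]);p0=s["tcp_pos"];rv=R.from_matrix(M.T@Rt).as_rotvec()
    rows=[]
    for k in range(min(n,nmax)):
        Mk=M@R.from_rotvec(rv*k/n).as_matrix();d=Mk.T@((np.asarray(target)-p0)/n)
        rows.append([round(float(x)) for x in d]+[round(float(x),1) for x in np.degrees(rv/n)])
    print("pos",np.round(p0,1),"clock",round(s["clock"],2),"F",np.round(s["force"],1),"gw",round(s["gripper_width"],3))
    for r in rows:print(r)
E
python3 - <<'E'
from h import *
plan([546.3,-167,225],n=22,nmax=12)
print(f2w([-187,0,86]),TD)
E
```

```text
pos [232.3 580.2 231.3] clock 1.0 F [0.9 0.1 0.3] gw 1.001
[0, -26, -26, 3.0, 0.0, -0.0]
[0, -27, -25, 3.0, 0.0, -0.0]
[0, -28, -23, 3.0, 0.0, -0.0]
[0, -30, -22, 3.0, 0.0, -0.0]
[0, -31, -20, 3.0, 0.0, -0.0]
[0, -32, -19, 3.0, 0.0, -0.0]
[0, -33, -17, 3.0, 0.0, -0.0]
[0, -33, -15, 3.0, 0.0, -0.0]
[0, -34, -14, 3.0, 0.0, -0.0]
[0, -35, -12, 3.0, 0.0, -0.0]
[0, -35, -10, 3.0, 0.0, -0.0]
[0, -36, -8, 3.0, 0.0, -0.0]
[448.2915771  -70.93862143  86.        ] [[ 0.         -0.0558215   0.99844076]
 [ 0.          0.99844076  0.0558215 ]
 [-1.          0.          0.        ]]
```

Emit:
carry_out --plan '[{"fingers":110,"ty":-26,"tz":-26,"rx":3},{"fingers":110,"ty":-27,"tz":-25,"rx":3},{"fingers":110,"ty":-28,"tz":-23,"rx":3},{"fingers":110,"ty":-30,"tz":-22,"rx":3},{"fingers":110,"ty":-31,"tz":-20,"rx":3},{"fingers":110,"ty":-32,"tz":-19,"rx":3},{"fingers":110,"ty":-33,"tz":-17,"rx":3},{"fingers":110,"ty":-33,"tz":-15,"rx":3},{"fingers":110,"ty":-34,"tz":-14,"rx":3},{"fingers":110,"ty":-35,"tz":-12,"rx":3},{"fingers":110,"ty":-35,"tz":-10,"rx":3},{"fingers":110,"ty":-36,"tz":-8,"rx":3}]'

```text
schema error: expected keys fingers, tx, ty, tz, rx, ry, rz
```

```bash
python3 - <<'E'
from h import *
plan([546.3,-167,215],n=16,nmax=12)
E
```

```text
pos [232.3 580.2 231.3] clock 1.0 F [0.9 0.1 0.3] gw 1.001
[1, -36, -36, 4.1, 0.0, -0.0]
[1, -38, -33, 4.1, 0.0, -0.0]
[1, -40, -31, 4.1, 0.0, -0.0]
[1, -42, -28, 4.1, 0.0, -0.0]
[1, -44, -25, 4.1, 0.0, -0.0]
[1, -46, -21, 4.1, 0.0, -0.0]
[1, -47, -18, 4.1, 0.0, -0.0]
[1, -48, -15, 4.1, 0.0, -0.0]
[1, -49, -11, 4.1, 0.0, -0.0]
[1, -50, -8, 4.1, 0.0, -0.0]
[1, -50, -4, 4.1, 0.0, -0.0]
[1, -51, -1, 4.1, 0.0, -0.0]
```

Emit:
carry_out --plan '[{"fingers":110,"tx":0,"ty":-26,"tz":-26,"rx":3,"ry":0,"rz":0},{"fingers":110,"tx":0,"ty":-27,"tz":-25,"rx":3,"ry":0,"rz":0},{"fingers":110,"tx":0,"ty":-28,"tz":-23,"rx":3,"ry":0,"rz":0},{"fingers":110,"tx":0,"ty":-30,"tz":-22,"rx":3,"ry":0,"rz":0},{"fingers":110,"tx":0,"ty":-31,"tz":-20,"rx":3,"ry":0,"rz":0},{"fingers":110,"tx":0,"ty":-32,"tz":-19,"rx":3,"ry":0,"rz":0},{"fingers":110,"tx":0,"ty":-33,"tz":-17,"rx":3,"ry":0,"rz":0},{"fingers":110,"tx":0,"ty":-33,"tz":-15,"rx":3,"ry":0,"rz":0},{"fingers":110,"tx":0,"ty":-34,"tz":-14,"rx":3,"ry":0,"rz":0},{"fingers":110,"tx":0,"ty":-35,"tz":-12,"rx":3,"ry":0,"rz":0},{"fingers":110,"tx":0,"ty":-35,"tz":-10,"rx":3,"ry":0,"rz":0},{"fingers":110,"tx":0,"ty":-36,"tz":-8,"rx":3,"ry":0,"rz":0}]'

```text
clock: 2.0
tcp_pos: [400.4, 163.0, 229.3]
tool_rot: [[-0.0, -0.521, 0.853], [0.009, 0.853, 0.521], [-1.0, 0.008, 0.005]]
force: [-0.4, 0.5, -0.1]
gripper_width: 0.568
```

```bash
python3 - <<'E'
from h import *
plan([546.3,-167,215],n=12,nmax=12)
E
```

```text
pos [400.4 163.  229.3] clock 2.0 F [-0.4  0.5 -0.1] gw 0.568
[1, -30, -4, 2.4, 0.0, -0.0]
[1, -30, -3, 2.4, 0.0, -0.0]
[1, -30, -2, 2.4, 0.0, -0.0]
[1, -30, 0, 2.4, 0.0, -0.0]
[1, -30, 1, 2.4, 0.0, -0.0]
[1, -30, 2, 2.4, 0.0, -0.0]
[1, -30, 3, 2.4, 0.0, -0.0]
[1, -30, 5, 2.4, 0.0, -0.0]
[1, -29, 6, 2.4, 0.0, -0.0]
[1, -29, 7, 2.4, 0.0, -0.0]
[1, -29, 8, 2.4, 0.0, -0.0]
[1, -29, 9, 2.4, 0.0, -0.0]
```

Emit:
carry_out --plan '[{"fingers":110,"tx":1,"ty":-30,"tz":-4,"rx":2.4,"ry":0,"rz":0},{"fingers":110,"tx":1,"ty":-30,"tz":-3,"rx":2.4,"ry":0,"rz":0},{"fingers":110,"tx":1,"ty":-30,"tz":-2,"rx":2.4,"ry":0,"rz":0},{"fingers":110,"tx":1,"ty":-30,"tz":0,"rx":2.4,"ry":0,"rz":0},{"fingers":110,"tx":1,"ty":-30,"tz":1,"rx":2.4,"ry":0,"rz":0},{"fingers":110,"tx":1,"ty":-30,"tz":2,"rx":2.4,"ry":0,"rz":0},{"fingers":110,"tx":1,"ty":-30,"tz":3,"rx":2.4,"ry":0,"rz":0},{"fingers":110,"tx":1,"ty":-30,"tz":5,"rx":2.4,"ry":0,"rz":0},{"fingers":110,"tx":1,"ty":-29,"tz":6,"rx":2.4,"ry":0,"rz":0},{"fingers":110,"tx":1,"ty":-29,"tz":7,"rx":2.4,"ry":0,"rz":0},{"fingers":110,"tx":1,"ty":-29,"tz":8,"rx":2.4,"ry":0,"rz":0},{"fingers":110,"tx":1,"ty":-29,"tz":9,"rx":2.4,"ry":0,"rz":0}]'

```text
clock: 3.0
tcp_pos: [544.8, -189.7, 217.1]
tool_rot: [[0.009, -0.019, 1.0], [0.013, 1.0, 0.019], [-1.0, 0.013, 0.01]]
force: [-0.5, -0.4, 0.9]
gripper_width: 0.567
```

```bash
python3 - <<'E'
from h import *
plan([546.3,-167,121],n=8,nmax=12)
p,d=read_camera("wrist");cv2.imwrite("pics/w1.png",p[:,:,::-1])
print([(np.round(a["at"],1).tolist(),round(a["conf"],2)) for a in tip_of("wrist","bolt_grip")[:3]])
print(np.round(sense()["joint_positions"],0))
E
```

```text
pos [ 544.8 -189.7  217.1] clock 3.0 F [-0.5 -0.4  0.9] gw 0.567
[12, 3, 0, -0.3, 0.1, -0.1]
[12, 3, 0, -0.3, 0.1, -0.1]
[12, 3, 0, -0.3, 0.1, -0.1]
[12, 3, 0, -0.3, 0.1, -0.1]
[12, 3, 0, -0.3, 0.1, -0.1]
[12, 3, 0, -0.3, 0.1, -0.1]
[12, 3, 0, -0.3, 0.1, -0.1]
[12, 3, 0, -0.3, 0.1, -0.1]
[([547.2, -169.2, 138.4], 0.76)]
[-11.  23.  36. 100. -16.  61.  31.]
```

View pics/w1.png

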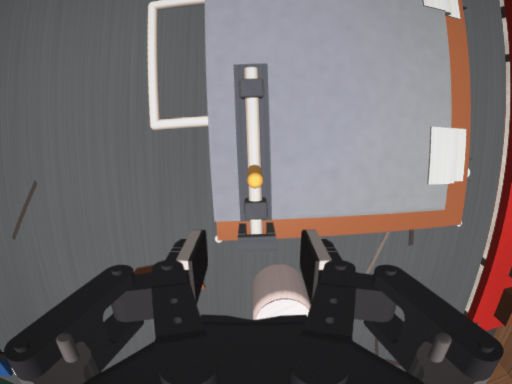

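The wrist view shows the brass bar at (255,178), centred between the fingers at columns 190–320. I'll shift left and descend.

Emit:
carry_out --plan '[{"fingers":110,"tx":5,"ty":10,"tz":1,"rx":-1.2,"ry":0.4,"rz":-0.5},{"fingers":110,"tx":10,"ty":10,"tz":1,"rx":-1,"ry":0.2,"rz":-0.3},{"fingers":110,"tx":14,"ty":2,"tz":0,"rx":0,"ry":0,"rz":0},{"fingers":110,"tx":14,"ty":0,"tz":0,"rx":0,"ry":0,"rz":0},{"fingers":110,"tx":14,"ty":0,"tz":0,"rx":0,"ry":0,"rz":0},{"fingers":110,"tx":10,"ty":0,"tz":0,"rx":0,"ry":0,"rz":0}]'

```text
clock: 3.6
tcp_pos: [547.5, -161.8, 146.3]
tool_rot: [[0.001, -0.068, 0.998], [-0.004, 0.998, 0.068], [-1.0, -0.004, 0.0]]
force: [-1.1, 0.0, -0.3]
gripper_width: 0.568
```

```bash
python3 - <<'E'
from h import *
plan([546.3,-167.5,121],n=4,nmax=12)
p,d=read_camera("wrist");cv2.imwrite("pics/w2.png",p[:,:,::-1])
E
```

```text
pos [ 547.5 -161.8  146.3] clock 3.6 F [-1.1  0.  -0.3] gw 0.568
[6, -1, 0, 0.2, 0.0, 0.1]
[6, -1, 0, 0.2, 0.0, 0.1]
[6, -1, 0, 0.2, 0.0, 0.1]
[6, -1, 0, 0.2, 0.0, 0.1]
```

View pics/w2.png

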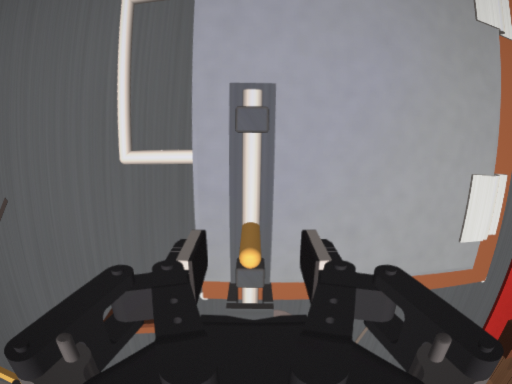

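The bar top is at (250,257), between the fingers whose pad faces are at columns 205 and 303. I'll go down the last 25 mm and close.

Emit:
carry_out --plan '[{"fingers":110,"tx":8,"ty":-3,"tz":0,"rx":0.4,"ry":0,"rz":0},{"fingers":110,"tx":9,"ty":-2,"tz":-1,"rx":0.3,"ry":0,"rz":0},{"fingers":110,"tx":8,"ty":-1,"tz":0,"rx":0,"ry":0,"rz":0},{"fingers":110,"tx":0,"ty":0,"tz":0,"rx":0,"ry":0,"rz":0}]'

```text
clock: 3.98
tcp_pos: [545.9, -163.6, 116.8]
tool_rot: [[-0.003, -0.062, 0.998], [-0.002, 0.998, 0.062], [-1.0, -0.002, -0.003]]
force: [0.0, 0.9, -0.6]
gripper_width: 0.569
```

```bash
python3 - <<'E'
from h import *
plan([546.3,-167.5,121],n=1,nmax=12)
p,d=read_camera("wrist");cv2.imwrite("pics/w3.png",p[:,:,::-1])
p,d=read_camera("side");cv2.imwrite("pics/s3.png",cv2.resize(p[100:260,150:360,::-1],None,fx=3,fy=3))
E
```

```text
pos [ 545.9 -163.6  116.8] clock 3.98 F [ 0.   0.9 -0.6] gw 0.569
[-4, -4, 0, 0.3, -0.2, 0.1]
```

View pics/w3.png

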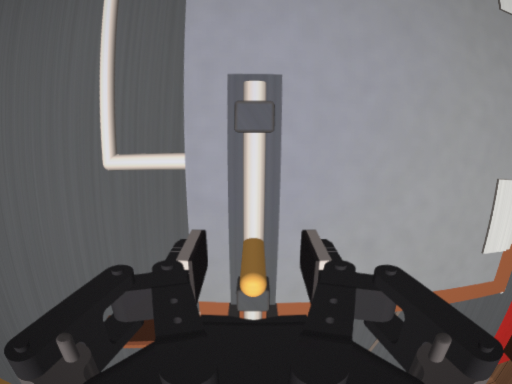

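View pics/s3.png

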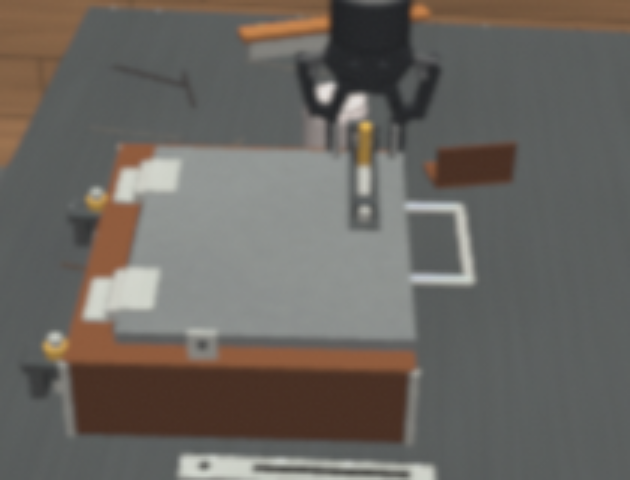

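The side view shows the bar between the fingers. I'll centre along y, then close.

Emit:
carry_out --plan '[{"fingers":110,"tx":-4,"ty":-4,"tz":0,"rx":0.3,"ry":0,"rz":0},{"fingers":255,"tx":0,"ty":0,"tz":0,"rx":0,"ry":0,"rz":0},{"fingers":255,"tx":0,"ty":0,"tz":0,"rx":0,"ry":0,"rz":0},{"fingers":255,"tx":0,"ty":0,"tz":0,"rx":0,"ry":0,"rz":0},{"fingers":255,"tx":0,"ty":0,"tz":0,"rx":0,"ry":0,"rz":0},{"fingers":255,"tx":0,"ty":0,"tz":0,"rx":0,"ry":0,"rz":0},{"fingers":255,"tx":0,"ty":0,"tz":0,"rx":0,"ry":0,"rz":0}]'

```text
clock: 4.67
tcp_pos: [546.2, -169.9, 124.7]
tool_rot: [[-0.001, -0.053, 0.999], [-0.002, 0.999, 0.053], [-1.0, -0.002, -0.001]]
force: [-0.1, -0.9, -3.7]
gripper_width: 0.113
```

Emit:
carry_out --plan '[{"fingers":255,"tx":0,"ty":4,"tz":0,"rx":0,"ry":0,"rz":0},{"fingers":255,"tx":0,"ty":5,"tz":0,"rx":0,"ry":0,"rz":0},{"fingers":255,"tx":0,"ty":5,"tz":0,"rx":0,"ry":0,"rz":0},{"fingers":255,"tx":0,"ty":5,"tz":0,"rx":0,"ry":0,"rz":0},{"fingers":255,"tx":0,"ty":5,"tz":0,"rx":0,"ry":0,"rz":0},{"fingers":255,"tx":0,"ty":5,"tz":0,"rx":0,"ry":0,"rz":0}]'

```text
clock: 5.17
tcp_pos: [544.6, -141.4, 124.7]
tool_rot: [[0.0, -0.051, 0.999], [-0.006, 0.999, 0.051], [-1.0, -0.006, -0.0]]
force: [0.5, -2.5, -3.2]
gripper_width: 0.112
```

Emit:
carry_out --plan '[{"fingers":255,"tx":0,"ty":4,"tz":0,"rx":0,"ry":0,"rz":0},{"fingers":255,"tx":0,"ty":4,"tz":0,"rx":0,"ry":0,"rz":0},{"fingers":255,"tx":0,"ty":3,"tz":0,"rx":0,"ry":0,"rz":0}]'

```text
clock: 5.42
tcp_pos: [543.9, -129.3, 124.7]
tool_rot: [[0.0, -0.052, 0.999], [-0.007, 0.999, 0.052], [-1.0, -0.007, 0.0]]
force: [0.7, -16.5, -7.6]
gripper_width: 0.118
```

```bash
python3 - <<'E'
from h import *
p,d=read_camera("wrist");cv2.imwrite("pics/w4.png",p[:,:,::-1])
s=sense();print(s["tcp_pos"],s["force"])
E
```

```text
[ 543.9717303  -129.53366215  124.71118661] [ 0.3080781  -4.80909327 -2.74571993]
```

View pics/w4.png

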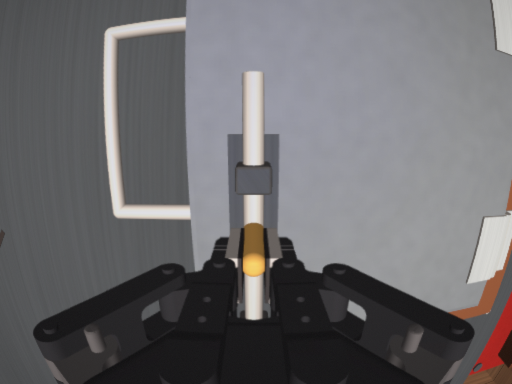

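The bolt reached its stop: force peaked at 16.5 N, with y at −129.5 against −130.6 expected. I'll release it and lift away.

Emit:
carry_out --plan '[{"fingers":110,"tx":0,"ty":0,"tz":0,"rx":0,"ry":0,"rz":0},{"fingers":110,"tx":0,"ty":0,"tz":0,"rx":0,"ry":0,"rz":0},{"fingers":110,"tx":0,"ty":0,"tz":0,"rx":0,"ry":0,"rz":0},{"fingers":110,"tx":-15,"ty":0,"tz":0,"rx":0,"ry":0,"rz":0},{"fingers":110,"tx":-25,"ty":0,"tz":0,"rx":0,"ry":0,"rz":0},{"fingers":110,"tx":-25,"ty":0,"tz":0,"rx":0,"ry":0,"rz":0},{"fingers":110,"tx":-15,"ty":0,"tz":0,"rx":0,"ry":0,"rz":0}]'

```text
clock: 6.05
tcp_pos: [542.0, -124.0, 204.3]
tool_rot: [[-0.007, -0.054, 0.998], [-0.003, 0.999, 0.054], [-1.0, -0.003, -0.007]]
force: [0.4, -1.4, 0.1]
gripper_width: 0.57
```

```bash
python3 - <<'E'
from h import *
plan([448.3,-71,200],n=6)
for c in("top","wrist","side"):
    p,d=read_camera(c);cv2.imwrite(f"pics/{c}5.png",p[:,:,::-1])
    print(c,[(np.round(a["at"],1).tolist(),round(a["conf"],2)) for a in tip_of(c,"bolt_grip")[:2]],[(np.round(a["at"],1).tolist(),round(a["conf"],2)) for a in tip_of(c,"cover_handle")[:2]])
print(f2w([-95,-65,138]))
E
```

```text
pos [ 542.  -124.   204.3] clock 6.05 F [ 0.4 -1.4  0.1] gw 0.57
[1, 10, -15, -0.0, -0.1, 0.0]
[1, 10, -15, -0.0, -0.1, 0.0]
[1, 10, -15, -0.0, -0.1, 0.0]
[1, 10, -15, -0.0, -0.1, 0.0]
[1, 10, -15, -0.0, -0.1, 0.0]
[1, 10, -15, -0.0, -0.1, 0.0]
top [] [([447.6, -70.2, 86.7], 0.61)]
wrist [([546.0, -128.0, 135.8], 0.95), ([632.9, -56.2, 1.8], 0.42)] [([447.2, -65.7, 88.7], 0.82)]
side [([539.4, -128.1, 138.9], 0.52), ([635.9, -60.5, 2.9], 0.44)] [([448.6, -69.0, 87.4], 0.79)]
[ 543.77652523 -130.70169265  138.        ]
```

View pics/wrist5.png

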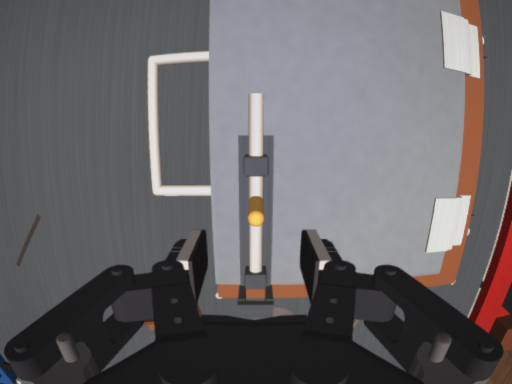

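The brass bar is at (256,218). The bolt tip is back in its right guide at about (256,275), clear of the keeper at (255,300). Next is the handle.

Emit:
carry_out --plan '[{"fingers":110,"tx":0,"ty":10,"tz":-15,"rx":0,"ry":0,"rz":0},{"fingers":110,"tx":0,"ty":10,"tz":-17,"rx":0,"ry":0,"rz":0},{"fingers":110,"tx":0,"ty":10,"tz":-17,"rx":0,"ry":0,"rz":0},{"fingers":110,"tx":0,"ty":10,"tz":-16,"rx":0,"ry":0,"rz":0},{"fingers":110,"tx":5,"ty":8,"tz":-15,"rx":0,"ry":0,"rz":0},{"fingers":110,"tx":10,"ty":4,"tz":-8,"rx":0,"ry":0,"rz":0},{"fingers":110,"tx":10,"ty":0,"tz":-1,"rx":0,"ry":0,"rz":0},{"fingers":110,"tx":10,"ty":0,"tz":0,"rx":0,"ry":0,"rz":0},{"fingers":110,"tx":5,"ty":0,"tz":0,"rx":0,"ry":0,"rz":0}]'

```text
clock: 7.25
tcp_pos: [442.6, -75.5, 157.2]
tool_rot: [[-0.015, -0.053, 0.998], [-0.005, 0.999, 0.053], [-1.0, -0.004, -0.015]]
force: [0.1, 1.3, 0.0]
gripper_width: 0.567
```

```bash
python3 - <<'E'
from h import *
plan([448.3,-70.5,67],n=10)
for c in("wrist",):
    p,d=read_camera(c);cv2.imwrite(f"pics/{c}6.png",p[:,:,::-1])
    print(c,[(np.round(a["at"],1).tolist(),round(a["conf"],2)) for a in tip_of(c,"cover_handle")[:2]])
E
```

```text
pos [442.6 -75.5 157.2] clock 7.25 F [0.1 1.3 0. ] gw 0.567
[9, 0, 1, -0.0, -0.1, 0.0]
[9, 0, 1, -0.0, -0.1, 0.0]
[9, 0, 1, -0.0, -0.1, 0.0]
[9, 0, 1, -0.0, -0.1, 0.0]
[9, 0, 1, -0.0, -0.1, 0.0]
[9, 0, 1, -0.0, -0.1, 0.0]
[9, 0, 1, -0.0, -0.1, 0.0]
[9, 0, 1, -0.0, -0.1, 0.0]
[9, 0, 1, -0.0, -0.1, 0.0]
[9, 0, 1, -0.0, -0.1, 0.0]
wrist [([446.9, -67.9, 87.0], 0.6)]
```

View pics/wrist6.png

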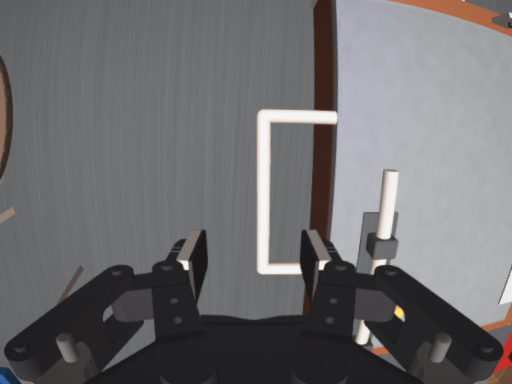

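Bar at column 263 between pad faces at 207 and 302, legs at rows 117 and 268. I'll descend to it.

Emit:
carry_out --plan '[{"fingers":110,"tx":6,"ty":2,"tz":4,"rx":0,"ry":-0.5,"rz":0},{"fingers":110,"tx":10,"ty":2,"tz":1,"rx":0,"ry":-0.3,"rz":0},{"fingers":110,"tx":12,"ty":1,"tz":0,"rx":0,"ry":0,"rz":0},{"fingers":110,"tx":12,"ty":0,"tz":0,"rx":0,"ry":0,"rz":0},{"fingers":110,"tx":10,"ty":0,"tz":0,"rx":0,"ry":0,"rz":0}]'

```text
clock: 7.77
tcp_pos: [452.9, -71.1, 107.7]
tool_rot: [[0.008, -0.052, 0.999], [-0.005, 0.999, 0.052], [-1.0, -0.005, 0.008]]
force: [0.1, 0.6, -0.2]
gripper_width: 0.567
```

```bash
python3 - <<'E'
from h import *
plan([448.3,-70.5,67],n=4)
for c in("wrist",):
    p,d=read_camera(c);cv2.imwrite(f"pics/{c}7.png",p[:,:,::-1])
E
```

```text
pos [452.9 -71.1 107.7] clock 7.77 F [ 0.1  0.6 -0.2] gw 0.567
[10, 0, -1, -0.1, 0.1, 0.1]
[10, 0, -1, -0.1, 0.1, 0.1]
[10, 0, -1, -0.1, 0.1, 0.1]
[10, 0, -1, -0.1, 0.1, 0.1]
```

View pics/wrist7.png

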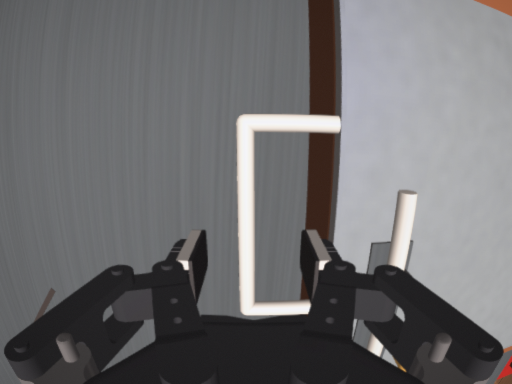

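Emit:
carry_out --plan '[{"fingers":110,"tx":8,"ty":0,"tz":-4,"rx":0,"ry":0.3,"rz":0},{"fingers":110,"tx":10,"ty":0,"tz":-1,"rx":0,"ry":0,"rz":0},{"fingers":110,"tx":10,"ty":0,"tz":0,"rx":0,"ry":0,"rz":0},{"fingers":110,"tx":8,"ty":0,"tz":0,"rx":0,"ry":0,"rz":0},{"fingers":110,"tx":0,"ty":0,"tz":0,"rx":0,"ry":0,"rz":0}]'

```text
clock: 8.23
tcp_pos: [448.4, -71.7, 68.5]
tool_rot: [[0.003, -0.052, 0.999], [-0.006, 0.999, 0.052], [-1.0, -0.006, 0.002]]
force: [0.1, 0.5, 0.3]
gripper_width: 0.57
```

```bash
python3 - <<'E'
from h import *
plan([448.3,-70.5,67],n=1)
for c in("wrist","side"):
    p,d=read_camera(c);
    if c=="side":p=cv2.resize(p[100:260,150:360],None,fx=3,fy=3)
    cv2.imwrite(f"pics/{c}8.png",p[:,:,::-1])
E
```

```text
pos [448.4 -71.7  68.5] clock 8.23 F [0.1 0.5 0.3] gw 0.57
[1, 1, 0, -0.2, 0.1, 0.4]
```

View pics/wrist8.png

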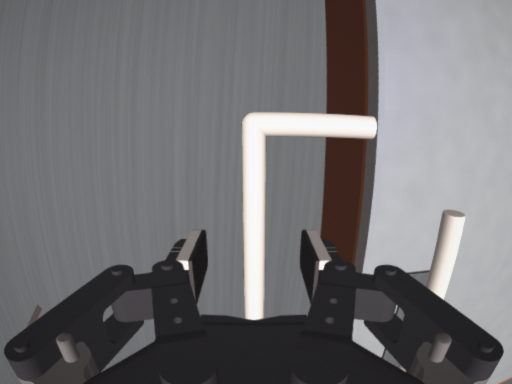

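View pics/side8.png

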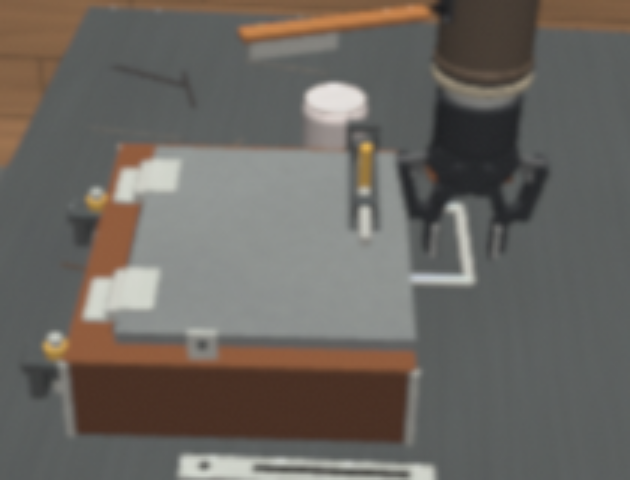

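The bar sits centred between the fingers. I'll close on it.

Emit:
carry_out --plan '[{"fingers":255,"tx":1,"ty":0,"tz":0,"rx":0,"ry":0,"rz":0},{"fingers":255,"tx":0,"ty":0,"tz":0,"rx":0,"ry":0,"rz":0},{"fingers":255,"tx":0,"ty":0,"tz":0,"rx":0,"ry":0,"rz":0},{"fingers":255,"tx":0,"ty":0,"tz":0,"rx":0,"ry":0,"rz":0},{"fingers":255,"tx":0,"ty":0,"tz":0,"rx":0,"ry":0,"rz":0},{"fingers":255,"tx":0,"ty":0,"tz":0,"rx":0,"ry":0,"rz":0},{"fingers":255,"tx":0,"ty":0,"tz":0,"rx":0,"ry":0,"rz":0}]'

```text
clock: 8.92
tcp_pos: [448.8, -72.0, 70.0]
tool_rot: [[0.005, -0.052, 0.999], [-0.006, 0.999, 0.052], [-1.0, -0.006, 0.004]]
force: [1.5, -0.5, -5.1]
gripper_width: 0.09
```

```bash
cat >> h.py <<'E'
H=f2w([121,0,86])
def arc(th1,n,Rt=TD,g0=None):
    # grasp point follows arc, tool held at Rt; current angle from grasp point
    s=sense();M=np.array(s["tool_rot"]);g=s["tcp_pos"]-19*M[:,0];q=F.T@(g-H);r=np.hypot(q[0],q[2]);th=np.arctan2(q[2],-q[0])
    print("grasp",np.round(g,1),"frame rel hinge",np.round(q,1),"r",round(r,1),"theta",round(np.degrees(th),2),"F",np.round(s["force"],1),"M",np.round(s["moment"],2),"gw",round(s["gripper_width"],3),"clk",round(s["clock"],2))
    T=np.array([-308*np.cos(th),0,308*np.sin(th)]);rv=R.from_matrix(M.T@Rt).as_rotvec()
    print("rot left",np.round(np.degrees(rv),2))
    prev=th
    for k in range(1,n+1):
        t=th+(np.radians(th1)-th)*k/n
        d=F@np.array([-308*(np.cos(t)-np.cos(prev)),0,308*(np.sin(t)-np.sin(prev))]);prev=t
        print(np.round(TD.T@d,1).tolist(),round(np.degrees(t),1))
E
python3 -c "
from h import *
arc(45,24)"
```

```text
grasp [448.7 -71.9  89. ] frame rel hinge [-307.7   -1.     3. ] r 307.7 theta 0.56 F [ 1.5 -0.5 -5.1] M [-0.09 -0.   -0.02] gw 0.09 clk 8.92
rot left [-0.24  0.25  0.34]
[-10.0, -0.0, 0.3] 2.4
[-9.9, -0.0, 0.6] 4.3
[-9.9, -0.0, 0.9] 6.1
[-9.9, 0.0, 1.2] 8.0
[-9.8, -0.0, 1.5] 9.8
[-9.8, -0.0, 1.9] 11.7
[-9.7, 0.0, 2.2] 13.5
[-9.6, -0.0, 2.5] 15.4
[-9.6, -0.0, 2.8] 17.2
[-9.5, 0.0, 3.1] 19.1
[-9.4, 0.0, 3.4] 20.9
[-9.2, 0.0, 3.7] 22.8
[-9.1, 0.0, 4.0] 24.6
[-9.0, -0.0, 4.3] 26.5
[-8.8, -0.0, 4.6] 28.3
[-8.7, -0.0, 4.9] 30.2
[-8.5, -0.0, 5.1] 32.0
[-8.4, 0.0, 5.4] 33.9
[-8.2, 0.0, 5.7] 35.7
[-8.0, 0.0, 5.9] 37.6
[-7.8, 0.0, 6.2] 39.4
[-7.6, -0.0, 6.4] 41.3
[-7.4, -0.0, 6.7] 43.1
[-7.2, -0.0, 6.9] 45.0
```

Opening 0.09 is consistent with a 10 mm rod, given that the 12 mm bar read 0.113. I'll start with a small test lift.

Emit:
carry_out --plan '[{"fingers":255,"tx":-3,"ty":0,"tz":0,"rx":0,"ry":0,"rz":0},{"fingers":255,"tx":-5,"ty":0,"tz":0,"rx":0,"ry":0,"rz":0},{"fingers":255,"tx":-6,"ty":0,"tz":0,"rx":0,"ry":0,"rz":0},{"fingers":255,"tx":-6,"ty":0,"tz":0.5,"rx":0,"ry":0,"rz":0},{"fingers":255,"tx":-6,"ty":0,"tz":0.5,"rx":0,"ry":0,"rz":0},{"fingers":255,"tx":-6,"ty":0,"tz":0.6,"rx":0,"ry":0,"rz":0}]'

```text
clock: 9.42
tcp_pos: [450.5, -72.0, 104.4]
tool_rot: [[0.004, -0.052, 0.999], [-0.007, 0.999, 0.052], [-1.0, -0.007, 0.004]]
force: [2.4, -0.5, -4.2]
gripper_width: 0.089
```

```bash
python3 - <<'E'
from h import *
arc(45,18)
for c in("side",):
    p,d=read_camera(c);
    if c=="side":p=cv2.resize(p[100:260,150:360],None,fx=3,fy=3)
    cv2.imwrite(f"pics/{c}9.png",p[:,:,::-1])
E
```

```text
grasp [450.5 -71.8 123.4] frame rel hinge [-305.9   -1.    37.4] r 308.2 theta 6.96 F [ 2.4 -0.5 -4.2] M [-0.09 -0.28  0.06] gw 0.089 clk 9.42
rot left [-0.23  0.22  0.4 ]
[-11.2, -0.0, 1.6] 9.1
[-11.2, 0.0, 2.0] 11.2
[-11.1, 0.0, 2.4] 13.3
[-11.0, -0.0, 2.8] 15.4
[-10.9, -0.0, 3.2] 17.5
[-10.8, -0.0, 3.6] 19.6
[-10.6, -0.0, 4.0] 21.8
[-10.5, -0.0, 4.4] 23.9
[-10.3, -0.0, 4.8] 26.0
[-10.1, -0.0, 5.2] 28.1
[-9.9, 0.0, 5.5] 30.2
[-9.7, 0.0, 5.9] 32.3
[-9.5, 0.0, 6.2] 34.4
[-9.2, 0.0, 6.6] 36.5
[-9.0, -0.0, 6.9] 38.7
[-8.7, -0.0, 7.3] 40.8
[-8.5, -0.0, 7.6] 42.9
[-8.2, 0.0, 7.9] 45.0
```

View pics/side9.png

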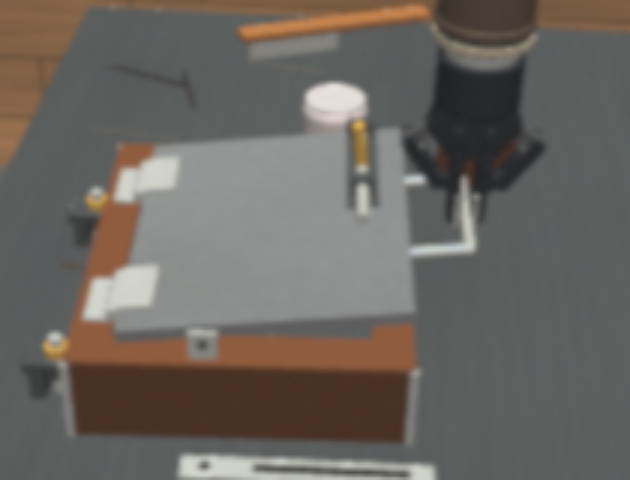

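The cover rises with the handle (its front edge shows a gap at the bottom right). Continuing gently along the arc.

Emit:
carry_out --plan '[{"fingers":255,"tx":-7,"ty":0,"tz":1,"rx":0,"ry":0,"rz":0},{"fingers":255,"tx":-7.5,"ty":0,"tz":1.2,"rx":0,"ry":0,"rz":0},{"fingers":255,"tx":-8,"ty":0,"tz":1.6,"rx":0,"ry":0,"rz":0},{"fingers":255,"tx":-8,"ty":0,"tz":1.8,"rx":0,"ry":0,"rz":0},{"fingers":255,"tx":-8,"ty":0,"tz":2,"rx":0,"ry":0,"rz":0},{"fingers":255,"tx":-8,"ty":0,"tz":2.2,"rx":0,"ry":0,"rz":0},{"fingers":255,"tx":-8,"ty":0,"tz":2.5,"rx":0,"ry":0,"rz":0},{"fingers":255,"tx":-8,"ty":0,"tz":2.7,"rx":0,"ry":0,"rz":0}]'

```text
clock: 10.13
tcp_pos: [466.4, -71.1, 174.2]
tool_rot: [[0.005, -0.051, 0.999], [-0.007, 0.999, 0.051], [-1.0, -0.007, 0.005]]
force: [1.9, -0.9, -6.8]
gripper_width: 0.091
```

```bash
python3 - <<'E'
from h import *
arc(45,16)
E
```

```text
grasp [466.3 -71.  193.2] frame rel hinge [-290.1   -1.   107.2] r 309.2 theta 20.29 F [ 1.9 -0.9 -6.8] M [-0.19 -0.35  0.01] gw 0.091 clk 10.13
rot left [-0.28  0.28  0.41]
[-7.7, -0.0, 3.0] 21.8
[-7.7, 0.0, 3.2] 23.4
[-7.6, 0.0, 3.4] 24.9
[-7.5, -0.0, 3.6] 26.5
[-7.4, 0.0, 3.8] 28.0
[-7.3, -0.0, 4.0] 29.6
[-7.2, 0.0, 4.2] 31.1
[-7.1, 0.0, 4.4] 32.6
[-6.9, 0.0, 4.6] 34.2
[-6.8, 0.0, 4.8] 35.7
[-6.7, 0.0, 4.9] 37.3
[-6.5, 0.0, 5.1] 38.8
[-6.4, 0.0, 5.3] 40.4
[-6.3, -0.0, 5.5] 41.9
[-6.1, 0.0, 5.6] 43.5
[-5.9, -0.0, 5.8] 45.0
```

Emit:
carry_out --plan '[{"fingers":255,"tx":-7.5,"ty":0,"tz":3.2,"rx":0,"ry":0,"rz":0},{"fingers":255,"tx":-7.5,"ty":0,"tz":3.4,"rx":0,"ry":0,"rz":0},{"fingers":255,"tx":-7.5,"ty":0,"tz":3.6,"rx":0,"ry":0,"rz":0},{"fingers":255,"tx":-7.5,"ty":0,"tz":3.8,"rx":0,"ry":0,"rz":0},{"fingers":255,"tx":-7.3,"ty":0,"tz":3.9,"rx":0,"ry":0,"rz":0},{"fingers":255,"tx":-7.2,"ty":0,"tz":4.1,"rx":0,"ry":0,"rz":0},{"fingers":255,"tx":-7,"ty":0,"tz":4.3,"rx":0,"ry":0,"rz":0},{"fingers":255,"tx":-6,"ty":0,"tz":4,"rx":0,"ry":0,"rz":0}]'

```text
clock: 10.8
tcp_pos: [496.7, -69.5, 237.6]
tool_rot: [[-0.0, -0.05, 0.999], [-0.007, 0.999, 0.05], [-1.0, -0.007, -0.001]]
force: [-2.3, -1.9, -5.0]
gripper_width: 0.091
```

```bash
python3 - <<'E'
from h import *
arc(45,8)
for c in("side","wrist"):
    p,d=read_camera(c);
    if c=="side":p=cv2.resize(p[60:260,150:360],None,fx=3,fy=3)
    cv2.imwrite(f"pics/{c}10.png",p[:,:,::-1])
E
```

```text
grasp [496.7 -69.3 256.6] frame rel hinge [-259.6   -1.1  170.6] r 310.7 theta 33.31 F [-2.3 -1.9 -5. ] M [-0.3   0.51  0.03] gw 0.091 clk 10.8
rot left [-0.32 -0.03  0.4 ]
[-6.5, -0.0, 4.4] 34.8
[-6.4, -0.0, 4.6] 36.2
[-6.3, -0.0, 4.7] 37.7
[-6.2, -0.0, 4.9] 39.2
[-6.0, 0.0, 5.0] 40.6
[-5.9, 0.0, 5.2] 42.1
[-5.8, -0.0, 5.3] 43.5
[-5.6, -0.0, 5.5] 45.0
```

View pics/side10.png

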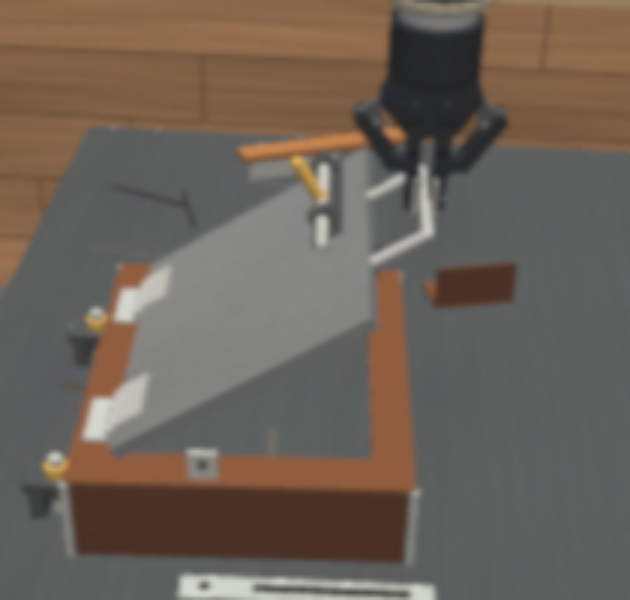

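View pics/wrist10.png

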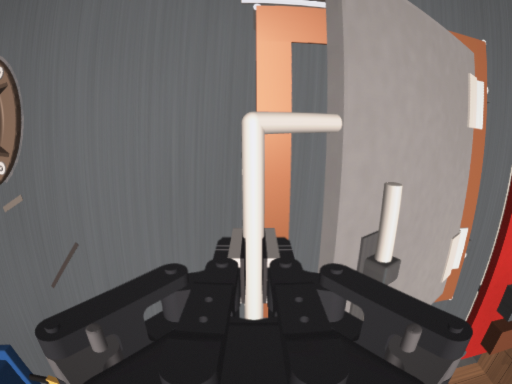

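The bar is still seated between the pads and the cover is at about 33°. I'll do most of the rest, then measure the cover's angle from depth.

Emit:
carry_out --plan '[{"fingers":255,"tx":-6,"ty":0,"tz":4.5,"rx":0,"ry":0,"rz":0},{"fingers":255,"tx":-6.2,"ty":0,"tz":4.7,"rx":0,"ry":0,"rz":0},{"fingers":255,"tx":-6.2,"ty":0,"tz":4.9,"rx":0,"ry":0,"rz":0},{"fingers":255,"tx":-6,"ty":0,"tz":5,"rx":0,"ry":0,"rz":0},{"fingers":255,"tx":-5,"ty":0,"tz":4.4,"rx":0,"ry":0,"rz":0},{"fingers":255,"tx":-3,"ty":0,"tz":3,"rx":0,"ry":0,"rz":0},{"fingers":255,"tx":0,"ty":0,"tz":0,"rx":0,"ry":0,"rz":0},{"fingers":255,"tx":0,"ty":0,"tz":0,"rx":0,"ry":0,"rz":0}]'

```text
clock: 11.57
tcp_pos: [523.9, -67.9, 274.9]
tool_rot: [[-0.007, -0.05, 0.999], [-0.006, 0.999, 0.05], [-1.0, -0.006, -0.007]]
force: [-3.1, -1.0, -3.8]
gripper_width: 0.091
```

```bash
cat >> h.py <<'E'
def ang(tag):
    for c in("side","top"):
        p,d=read_camera(c);cv2.imwrite(f"pics/{c}{tag}.png",p[:,:,::-1])
        o=outline_of(c,"cover");
        if not o: print(c,"none");continue
        C=cloud(c,d);m=cv2.erode(o[0]["region"].astype(np.uint8),np.ones((5,5)))>0
        Q=(C[m&(d>0)]-H)@F
        # top face: cover interior
        Q=Q[(Q[:,0]<-20)&(Q[:,0]>-230)&(abs(Q[:,1])<140)&(Q[:,2]>5)&~((Q[:,1]<0)&(np.hypot(Q[:,0],Q[:,2])>190))]
        for _ in range(6):
            A=np.c_[Q[:,0],Q[:,1],np.ones(len(Q))];k=np.linalg.lstsq(A,Q[:,2],rcond=None)[0];r=Q[:,2]-A@k;s=1.48*np.median(abs(r-np.median(r)));Q=Q[abs(r)<max(2.5*s,2)]
        print(c,round(o[0]["conf"],2),len(Q),"theta",round(np.degrees(np.arctan(-k[0])),2),"cross",round(np.degrees(np.arctan(k[1])),2),"offset",round(k[2]*np.cos(np.arctan(k[0])),1),"rms",round(r.std(),2))
    for c in("side","top"):
        print(c,[(np.round((np.array(a["at"])-H)@F,1).tolist(),round(a["conf"],2)) for a in tip_of(c,"cover_handle")[:2]])
E
python3 - <<'E'
from h import *
arc(45,3);ang(11)
E
```

```text
grasp [524.1 -67.8 293.9] frame rel hinge [-232.2   -1.1  207.9] r 311.7 theta 41.85 F [-3.1 -1.  -3.8] M [-0.35  0.94 -0.01] gw 0.091 clk 11.57
rot left [-0.34 -0.42  0.33]
[-4.2, -0.0, 3.8] 42.9
[-4.1, -0.0, 3.9] 43.9
[-4.0, -0.0, 4.0] 45.0
side 0.66 2508 theta 40.96 cross 0.08 offset 6.3 rms 0.93
top 0.64 2868 theta 40.9 cross 0.16 offset 6.9 rms 1.2
side [([-232.7, 0.2, 206.0], 0.65)]
top [([-252.4, 338.4, -87.7], 0.32)]
```

The depth planes give 40.9–41.0° in both views. The remaining 4.05° is about 22 mm of arc.

Emit:
carry_out --plan '[{"fingers":255,"tx":-3,"ty":0,"tz":2.8,"rx":0,"ry":0,"rz":0},{"fingers":255,"tx":-4,"ty":0,"tz":3.7,"rx":0,"ry":0,"rz":0},{"fingers":255,"tx":-4,"ty":0,"tz":3.8,"rx":0,"ry":0,"rz":0},{"fingers":255,"tx":-2.5,"ty":0,"tz":2.5,"rx":0,"ry":0,"rz":0},{"fingers":255,"tx":0,"ty":0,"tz":0,"rx":0,"ry":0,"rz":0},{"fingers":255,"tx":0,"ty":0,"tz":0,"rx":0,"ry":0,"rz":0},{"fingers":255,"tx":0,"ty":0,"tz":0,"rx":0,"ry":0,"rz":0}]'

```text
clock: 12.45
tcp_pos: [537.8, -67.2, 290.3]
tool_rot: [[-0.008, -0.05, 0.999], [-0.006, 0.999, 0.05], [-1.0, -0.005, -0.008]]
force: [-4.0, -0.6, -1.0]
gripper_width: 0.088
```

```bash
python3 - <<'E'
from h import *
arc(45,1);ang(12)
p,d=read_camera("wrist");cv2.imwrite("pics/wrist12.png",p[:,:,::-1])
E
```

```text
grasp [538.  -67.1 309.3] frame rel hinge [-218.2   -1.2  223.3] r 312.2 theta 45.65 F [-4.  -0.6 -1. ] M [-0.32  1.05  0.06] gw 0.088 clk 12.45
rot left [-0.35 -0.47  0.31]
[2.5, 0.0, -2.5] 45.0
side 0.8 2214 theta 44.74 cross 0.1 offset 6.5 rms 0.88
top 0.93 2487 theta 44.72 cross 0.17 offset 6.9 rms 1.1
side [([-220.8, 3.1, 222.1], 0.7)]
top []
```

View pics/side12.png

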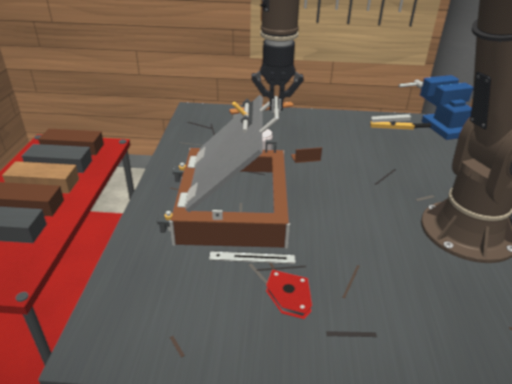

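View pics/wrist12.png

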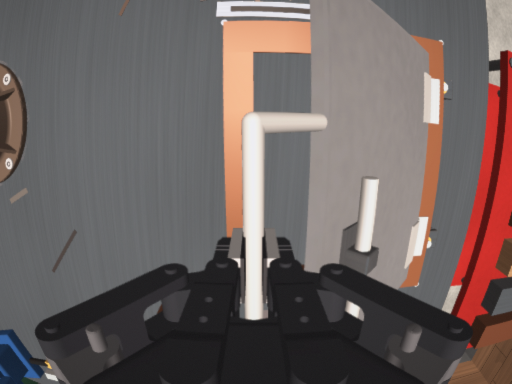

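Both planes read 44.7°, and the handle point gives about 45.1°. I'll make a tiny nudge, let it settle and confirm it is steady.

Emit:
carry_out --plan '[{"fingers":255,"tx":-0.7,"ty":0,"tz":0.7,"rx":0,"ry":0,"rz":0},{"fingers":255,"tx":0,"ty":0,"tz":0,"rx":0,"ry":0,"rz":0},{"fingers":255,"tx":0,"ty":0,"tz":0,"rx":0,"ry":0,"rz":0},{"fingers":255,"tx":0,"ty":0,"tz":0,"rx":0,"ry":0,"rz":0},{"fingers":255,"tx":0,"ty":0,"tz":0,"rx":0,"ry":0,"rz":0},{"fingers":255,"tx":0,"ty":0,"tz":0,"rx":0,"ry":0,"rz":0}]'

```text
clock: 13.3
tcp_pos: [538.1, -67.2, 290.5]
tool_rot: [[-0.009, -0.05, 0.999], [-0.006, 0.999, 0.05], [-1.0, -0.005, -0.009]]
force: [-3.8, -1.3, -1.3]
gripper_width: 0.085
```

```bash
python3 - <<'E'
from h import *
arc(45,1);ang(13)
s=sense();print(np.abs(s["joint_velocities"]).max())
arc(45,1)
for c in("side","wrist"):
  a=tip_of(c,"bolt_grip")
  for q in a[:1]:
    v=(np.array(q["at"])-H)@F;print(c,"bolt",v,q["conf"],"travel",v[1]+110)
E
```

```text
grasp [538.2 -67.  309.5] frame rel hinge [-218.    -1.1  223.5] r 312.2 theta 45.72 F [-3.8 -1.3 -1.3] M [-0.27  0.95  0.04] gw 0.085 clk 13.3
rot left [-0.35 -0.51  0.3 ]
[2.7, 0.0, -2.8] 45.0
side 0.79 2259 theta 44.83 cross 0.05 offset 6.5 rms 0.9
top 0.73 2428 theta 44.83 cross 0.11 offset 7.0 rms 1.08
side [([-216.1, 5.5, 224.2], 0.96), ([-340.9, -265.4, -90.9], 0.7)]
top []
0.15344791416739564
grasp [538.2 -67.1 309.5] frame rel hinge [-218.    -1.1  223.5] r 312.2 theta 45.72 F [-3.3 -1.5 -1. ] M [-0.28  0.96  0.02] gw 0.09 clk 13.6
rot left [-0.35 -0.51  0.3 ]
[2.7, 0.0, -2.7] 45.0
side bolt [-119.7298213   -63.26955544  187.5       ] 0.57 travel 46.73044455614983
```

View pics/top13.png

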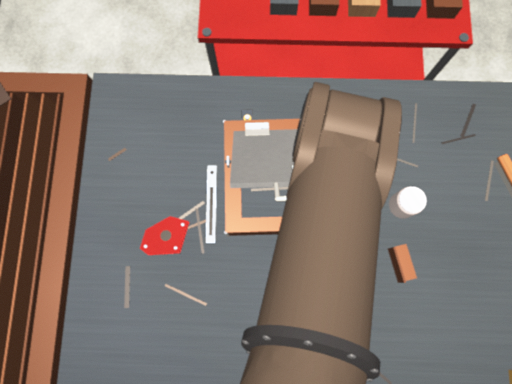

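In the top view the cover is raised, and the bystanders sit where they did at the start: tin (411,200), offcut (404,262), square (165,236), stay (211,204). It is steady at 44.8°, so I'm handing in.

```bash
python3 -c "
from workcell import *
print(close_job())"
```

```text
the job is handed in; nothing more can be done
None
```

I drew the bolt fully back, then gripped the handle bar and raised the cover along its arc in small steps. I handed the job in at about 13.6 s with the cover held at 45° in the gripper alone.

Last checks:
- **Bolt:** it met its stop with a push of about 16.5 N. The side camera put the travel at about 46.7 mm, which matches the 45 mm stop within the detector's error.
- **Cover angle:** the depth planes from both cameras read 44.8°. The arm's own grasp position gave 45.7° and the handle point detected by the side camera about 46.1°. I trusted the depth planes. The bar probably sits a few millimetres off the nominal grasp point, and the handle detection is only good to about 4 mm.
- **Hold:** the arm was at rest and the force was about 4 N. The fingers read an opening of 0.09, about the same as when they first closed on the rod.
- **Bystanders:** the top picture shows all four where they started.
- **Missed detection:** the top camera network could not see the handle at the end because the arm hid it.

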